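# Drop the tailgate of the tube tray and tip the tubes into its catch pan

## Robot

A 7-joint arm with a two-finger parallel gripper is mounted at the origin on a cart in front of the work surface, level with it; the furniture and walls round the work are solid. World frame = base frame: x ahead of the robot, y to its left, z up, the work surface at z = 0. Lengths are in m, angles in rad, forces in N, time in s.
With the tool pointing down it reaches from about 0.425 to 0.925 m from the base axis. Payload 6.8 kg.
Tool frame: the origin (TCP) lies midway between the tips of the shut fingers; the grasp point (between the pads) lies 19 mm behind it; z points along the fingers, y is the line along which they close (so a half turn about z gives the same grasp; the last joint's range is limited). The gripper opens to 85 mm and grips with 20 to 120 N. Pads are 22 mm wide; open, the fingers measure 114 mm over their backs; the gripper's body (76 mm by 85 mm) begins 54 mm behind the grasp point. The pads swing forward as they close: fully open they stand 13 mm farther back than shut.
Start: joints at [1.088, 0.477, 0.022, 1.555, -0.011, 1.109, -0.083], TCP at [0.247, -0.628, 0.231] pointing down, gripper open.
Joint ranges: [-2.96, 2.96], [-0.34, 2.1], [-1.41, 1.46], [0.24, 2.44], [-1.37, 4.51], [0.17, 1.92], [-2.96, 2.96]. Speed limits (rad/s): [2.39, 2.39, 3.14, 3.14, 3.14, 3.14, 3.14].

## Interface

Orientations are given as a unit quaternion [w, x, y, z].
In Python, from station import * gives the robot as it stands. The module is installed in compiled form; this text tells all that it offers.
- The arm moves only by the shell command python3 -m jog 'ROWS' [OPENING] [FORCE]. ROWS is JSON, a list of rows, each an object of numbers: "x", "y", "z": the shift along the tool's x, y, z in m; "ax", "ay", "az": the turn, a rotation vector about the tool's x, y, z in rad. In form: [{"x": .., "y": .., "z": .., "ax": .., "ay": .., "az": ..}, ...]. A call has 1 to 12 rows; each row is the pose to reach, as a shift and turn from the pose commanded when the call began, along the tool's axes at that moment; what a row does not reach only later rows make up. A row lasts 1/10 s, in which the tool goes at most 50 mm and 8.59 degrees, less where a joint would pass 70% of its speed; a pose out of reach is approached as far as the arm can. A call with a gripper value outside its range is refused whole. OPENING is the opening, from 0 (shut) to 1 (fully open), set as the call begins (- or left out, the last holds). The fingers move at their own pace and stop on an object; FORCE is the grip in N (left out, the last holds). Time passes only in rows, so rows that repeat a pose let the fingers close. It gives the time, the measured TCP pose, the force, the opening and the grip force at its end, in the units of the state.
- get_obs(): the state, without advancing time (a new reading comes with each control period).
- read_camera(name): name is "side" or "top"; returns the picture (400x640x3 uint8, red, green, blue); there is no depth.
- camera_params(name): a dict with "K" (3x3 intrinsics, pixels), "D" ([k1, k2, p1, p2, k3] as OpenCV has them; the pictures are not rectified), "origin" and "attitude" of the camera in the world. Camera axes: x right, y up, looking along -z (the intrinsics and any distortion apply to the point x, -y, -z); pixel columns grow to the right and rows downward; lengths in m; the calibration is good to about 2 mm. A picture is of the moment at which its call begins. camera_params takes no time and is no camera call.
- hand_in(): hands the job in; it is judged then, once.
The state is a dict: "t": time; "q": joint angles; "joint_vel": joint speeds; "joint_torque": joint torques, N m; "eef_pos": TCP position; "tool_rot": TCP orientation; "contact_force": force on the tool from outside, world axes, zero at the start; "torque": the same for the moment, N m; "gripper_width": opening from 0.0 (shut) to 1.0 (fully open); "grasp_force": force on a finger pad.
Only numpy, scipy, OpenCV 4.12 (cv2) and the standard library are available. Lean on these libraries where they do the work, as an engineer would, in place of code of your own. Each camera call takes 0.05 s, during which the arm holds its last target. There are 200 camera calls.

## Task

Two small tipping trays stand on the bench; one holds three loose capped tubes, the other a stack of petri dishes. On the tray with the tubes, first fold the end gate right down so that it lies flat in line with the tray floor, then lift the tray by its rear grip so that all three tubes roll out over the gate into the catch pan in front, and let the tray back down level, leaving the gate down. Leave the other tray, its gate and its dishes alone.

Things in the scene. Friction and masses are not known exactly. Their poses are not given: they have to be found in the camera images.
- tube_stand: Fixed stand of the tray with the tubes. Origin on the bench, straight below the middle of the tray's pivot axis, which is 90 mm up; x points from the gate end back to the grip end, y along the pivot, z up. Level tray: x = 0 to 108 mm, floor 90 mm above the bench, 104 mm wide (98 inside), walls 30 mm above the floor. Two pivot cheeks at x = 0: 120 mm over all, tops 104 mm up.
- tube_tray (a joint): Tilt of the tube tray about its pivot, rad: 0 level on its rest, positive with the rear grip lifted and the gate end pointing down, stop at 1.05. Mass 0.6 kg; let go, it sinks back by its own weight, damped; lifting takes about 2 to 4 N at the grip. At 0.9 all tubes roll out.
- tube_gate (a joint): Angle of the gate from the tray, rad: 0 shut (upright), 1.57 flat in line with the tray floor, stop 1.6; starts up to 0.15. Folds outwards (stand -x) and down about a hinge on the pivot axis. Steel plate 35 mm high, 104 wide, 3 thick. Stiff hinge, stays where left: about 1 N at 40 mm moves it. Pressing it hard (over 7 N) when fully down would begin to tip the tray.
- tube_tongue (a point): Centre of the tongue that stands up in the middle of the tube tray's gate: 40 mm wide, 3 mm thick, its top 52 mm from the hinge, this point 44 mm from it (gate shut: 134 mm above the bench); moves with the gate. To fold the gate, push the tongue outwards from the tray side above the tubes, then down.
- tube_grip (a point): Centre of the tube tray's rear grip: a black barrel, 24 mm in diameter and 24 mm long along the stand's y; pinch it over its flat ends, fingers closing along the stand's y; it may turn between them. 150 mm behind the pivot axis, 18 mm above the tray floor, on a 10 mm rod (30 mm free) from the tray's rear wall; moves with the tray.
- tube_pan_floor (a point): Middle of the inner floor of the white catch pan of the tube unit, fixed in front of and below the gate, 3 mm above the bench; axes as the stand's. Inside 86 mm (x) by 130 mm (y); walls 62 mm high, the one under the tray 30 mm.
- tube_1_center (a point): Middle of one of the three loose capped tubes, 81 mm long, body 16 mm and red cap 19 mm in diameter, 15 g, lying across the tube tray (tops about 20 mm above its floor) at least 20 mm behind the gate; its z axis runs along the tube to the cap.
- tube_2_center (a point): Middle of one of the three loose capped tubes, 81 mm long, body 16 mm and red cap 19 mm in diameter, 15 g, lying across the tube tray (tops about 20 mm above its floor) at least 20 mm behind the gate; its z axis runs along the tube to the cap.
- tube_3_center (a point): Middle of one of the three loose capped tubes, 81 mm long, body 16 mm and red cap 19 mm in diameter, 15 g, lying across the tube tray (tops about 20 mm above its floor) at least 20 mm behind the gate; its z axis runs along the tube to the cap.
- dish_tray (a joint): Tilt of the other tipping tray, which holds the petri dishes and is built as the tube unit; leave at 0.
- dish_gate (a joint): Gate angle of the other tray, as the tube gate's; leave as it is, shut.
- dishes_center (a point): Middle of a stack of petri dishes, 62 mm in diameter and 65 mm high, standing in the other tray; leave it standing there.

How it is judged:
On the way, in this order (a step that is already met when the one before it is completed fails the run):
1. the tube tray's gate is folded down (past 75 degrees) while the tray is still down (under 15 degrees) (value of joint tube_gate above 1.3 rad and value of joint tube_tray below 0.26 rad), for 0.2 s.
2. the tube tray is tipped more than 5 degrees with its gate down (value of joint tube_tray above 0.09 rad and value of joint tube_gate above 1.2 rad), for 0.05 s.
3. all three tubes lie in the catch pan (x of tube_1_center in the frame of tube_pan_floor between -0.05 and 0.05 m and y of tube_1_center in the frame of tube_pan_floor between -0.068 and 0.068 m and height (world z) of each of tube_1_center, tube_2_center, tube_3_center below 0.065 m and x of tube_2_center in the frame of tube_pan_floor between -0.05 and 0.05 m and y of tube_2_center in the frame of tube_pan_floor between -0.068 and 0.068 m and x of tube_3_center in the frame of tube_pan_floor between -0.05 and 0.05 m and y of tube_3_center in the frame of tube_pan_floor between -0.068 and 0.068 m), for 0.2 s.
At the end, for the whole second after the job is handed in: The middles of all three tubes lie in the tube unit's catch pan (inside its walls, less than 65 mm above the bench), the tube tray is back level within 0.1 rad (6 degrees) and its gate is still folded down past 1.2 rad (69 degrees) (all of step 3 and value of joint tube_tray below 0.1 rad and value of joint tube_gate above 1.2 rad); the robot touches nothing.
It fails at once if the tube tray is tipped past 20 degrees while its gate is less than 45 degrees open (value of joint tube_tray above 0.35 rad and value of joint tube_gate below 0.8 rad).
It fails at once if the other tray is tipped more than 6 degrees (value of joint dish_tray above 0.1 rad).
It fails at once if the other tray's gate is lowered past 23 degrees (value of joint dish_gate above 0.4 rad).
It fails at once if the petri dishes are moved more than 25 mm (distance of dishes_center from where it was at the start of the episode above 0.025 m).
It also fails if it takes over 53 s, if anything falls off the work surface, if the arm or the gripper's body presses on something with over 40 N, if the wrist force passes 120 N, or if a joint passes its speed limit or range.

## Working session

There is one attempt and no reset: what is moved stays moved. The work goes in short steps, Python scripts to look and compute and a shell command to move; the robot and the scene stay as the last step left them, time stands still between calls to the robot, and variables do not carry over. Pictures are saved under pics/ and viewed, at most 10 in all, crops included, and the job is handed in when it is done.

```bash
mkdir -p pics
python3 - <<'E'
from station import *
import cv2
for n in ("side","top"):
    im=read_camera(n); cv2.imwrite(f"pics/{n}0.png",im[:,:,::-1])
    p=camera_params(n); print(n,p)
o=get_obs(); print(o["t"],o["eef_pos"],o["tool_rot"])
E
```

```text
side {'K': array([[395.43141527,   0.        , 315.67346236],
       [  0.        , 395.43141527, 196.94984702],
       [  0.        ,   0.        ,   1.        ]]), 'D': array([-0.0053898,  0.       ,  0.       ,  0.       ,  0.       ]), 'origin': array([ 0.30835945, -0.73494363,  0.77767693]), 'attitude': array([ 0.89998118,  0.41305623, -0.05769093, -0.12684711])}
top {'K': array([[385.26129813,   0.        , 317.54634362],
       [  0.        , 385.26129813, 201.45982467],
       [  0.        ,   0.        ,   1.        ]]), 'D': array([-0.04935281,  0.        ,  0.        ,  0.        ,  0.        ]), 'origin': array([0.32776034, 0.01212458, 1.0794633 ]), 'attitude': array([-0.69495786, -0.0724118 ,  0.06290363,  0.71262419])}
0.1 [ 0.24689903 -0.62767103  0.23043736] [-7.82357038e-04  9.82492688e-01  1.86299385e-01 -2.11592889e-04]
```

View pics/top0.png

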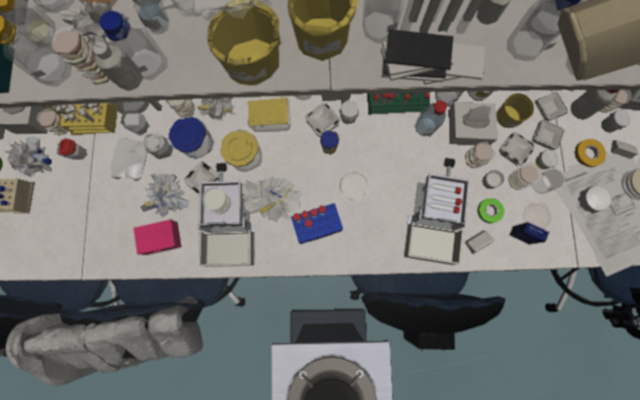

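View pics/side0.png

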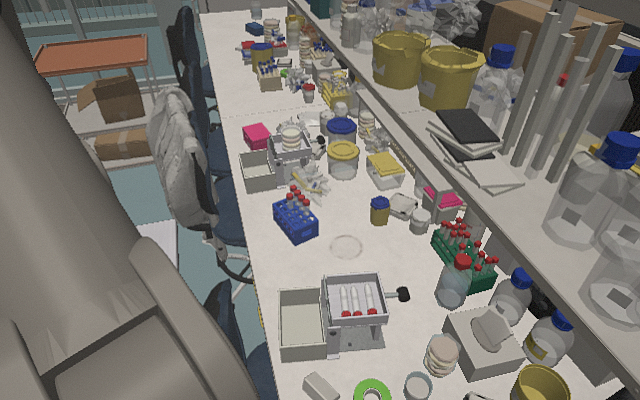

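The tube tray is at top (445,200) and side (355,300), with its grip at top (450,162) and side (403,294). The pan is on the robot side. The dish tray is at top (221,203). I'll enlarge both views for precise pixels.

Run:
```python
import cv2,numpy as np
a=cv2.imread("pics/top0.png")[145:275,385:515]; b=cv2.imread("pics/side0.png")[255:375,265:425]
a=cv2.resize(a,(520,520),interpolation=cv2.INTER_CUBIC)
cv2.imwrite("pics/ta.png",a)
cv2.imwrite("pics/sb.png",cv2.resize(b,(800,600),interpolation=cv2.INTER_CUBIC))
```

```text
(no output)
```

View pics/ta.png

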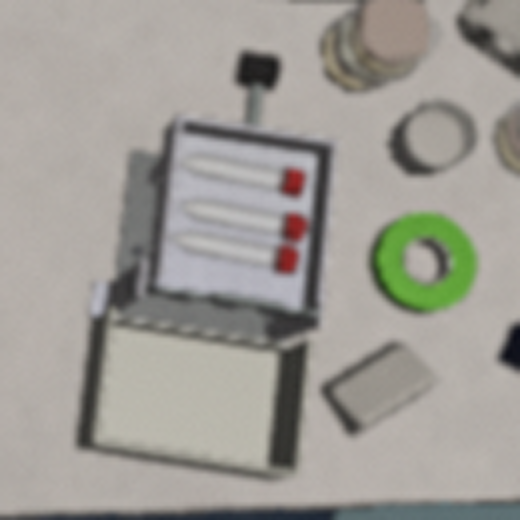

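View pics/sb.png

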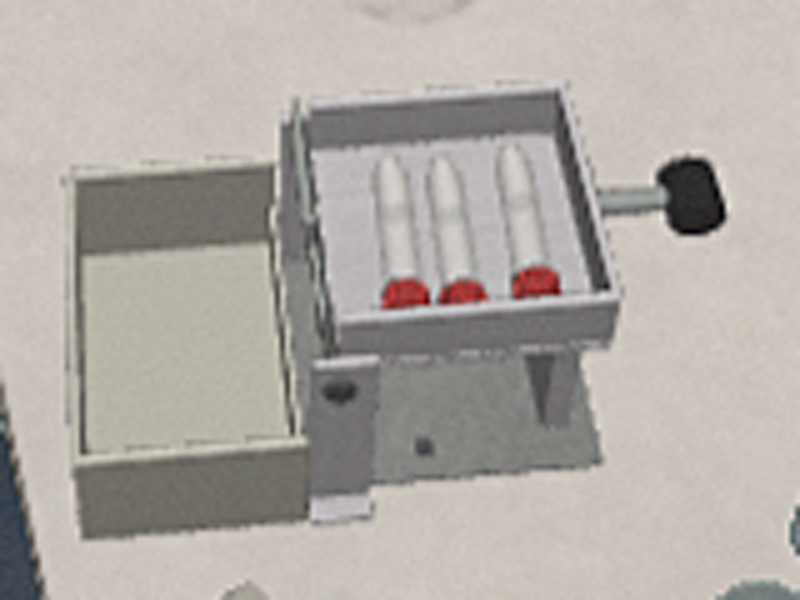

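The crops show the grip at ta(258,71) / sb(692,195). The rear wall top corners are at ta(178,122),(330,143) / sb(567,88),(617,297). The gate is shut, and the red caps point to world -y.

```bash
cat > h.py <<'E'
from station import *
import cv2,numpy as np
from scipy.spatial.transform import Rotation as R
def rot(q): return R.from_quat(np.roll(q,-1))
def ray(n,uv):
    p=camera_params(n); x,y=cv2.undistortPoints(np.array([[uv]],float),p["K"],p["D"])[0,0]
    d=rot(p["attitude"]).apply([x,-y,-1]); return np.array(p["origin"]),d/np.linalg.norm(d)
def plane(n,uv,z):
    o,d=ray(n,uv); return o+d*(z-o[2])/d[2]
def tri(a,b):
    (o1,d1),(o2,d2)=ray("top",a),ray("side",b)
    s=np.linalg.lstsq(np.c_[d1,-d2],o2-o1,rcond=None)[0]
    p,q=o1+s[0]*d1,o2+s[1]*d2; return (p+q)/2,np.linalg.norm(p-q)
def proj(n,P):
    p=camera_params(n); c=rot(p["attitude"]).inv().apply(np.array(P)-p["origin"])*[1,-1,-1]
    return cv2.projectPoints(c.reshape(-1,1,3),np.zeros(3),np.zeros(3),p["K"],p["D"])[0].reshape(-1,2)
E
python3 - <<'E'
from h import *
np.set_printoptions(precision=4,suppress=True)
T=lambda u,v:(385+u/4,145+v/4); S=lambda u,v:(265+u/5,255+v/5)
t={'grip':(T(258,71),S(692,195),.108),'rl':(T(178,122),S(567,88),.12),'rr':(T(330,143),S(617,297),.12)}
P={}
for k,(a,b,z) in t.items():
    print(k,tri(a,b),plane("top",a,z),plane("side",b,z)); P[k]=(plane("top",a,z)+plane("side",b,z))/2
d=P['rl']-P['rr']; print(np.linalg.norm(d), 'yaw y-axis',np.arctan2(-d[0],d[1]))
m=(P['rl']+P['rr'])/2; e=P['grip']-m; print('yaw x',np.arctan2(e[1],e[0]),np.linalg.norm(e[:2]))
yaw=np.arctan2(-d[0],d[1]); c,s=np.cos(yaw),np.sin(yaw); X=np.array([c,s,0]);Y=np.array([-s,c,0])
O=(m-.108*X+P['grip']-.15*X)/2; O[2]=0; print('O',O)
tg=O+[0,0,.134]; print('tongue',tg)
im=cv2.imread("pics/side0.png")
Q=[O+x*X+y*Y+np.array([0,0,z]) for x,y,z in [(0,.052,.12),(0,-.052,.12),(.108,.052,.12),(.108,-.052,.12),(.15,0,.108),(0,0,.142),(0,.02,.142),(0,-.02,.142),(0,-.06,.104),(0,.06,.104)]]
im=cv2.resize(im[255:375,265:425],(800,600),interpolation=cv2.INTER_CUBIC)
for u,v in proj("side",Q): cv2.circle(im,(int((u-265)*5),int((v-255)*5)),4,(255,0,255),1)
cv2.imwrite("pics/chk.png",im)
o=get_obs(); print(rot(o["tool_rot"]).as_matrix())
E
```

```text
grip (array([ 0.61  , -0.325 ,  0.1087]), np.float64(0.0006857628650356026)) [ 0.6106 -0.3254  0.108 ] [ 0.61   -0.3247  0.108 ]
rl (array([ 0.5767, -0.2674,  0.1179]), np.float64(0.0035272221086255803)) [ 0.5744 -0.2664  0.12  ] [ 0.5777 -0.2688  0.12  ]
rr (array([ 0.5585, -0.3646,  0.1168]), np.float64(0.0004960138841604936)) [ 0.558  -0.3634  0.12  ] [ 0.557  -0.3664  0.12  ]
0.09901726457313492 yaw y-axis -0.18836937170860288
yaw x -0.199284688390788 0.04436263815653235
O [ 0.4618 -0.2965  0.    ]
tongue [ 0.4618 -0.2965  0.134 ]
[[ 0.9306  0.3661 -0.0007]
 [ 0.3661 -0.9306  0.0015]
 [-0.0001 -0.0016 -1.    ]]
```

View pics/chk.png

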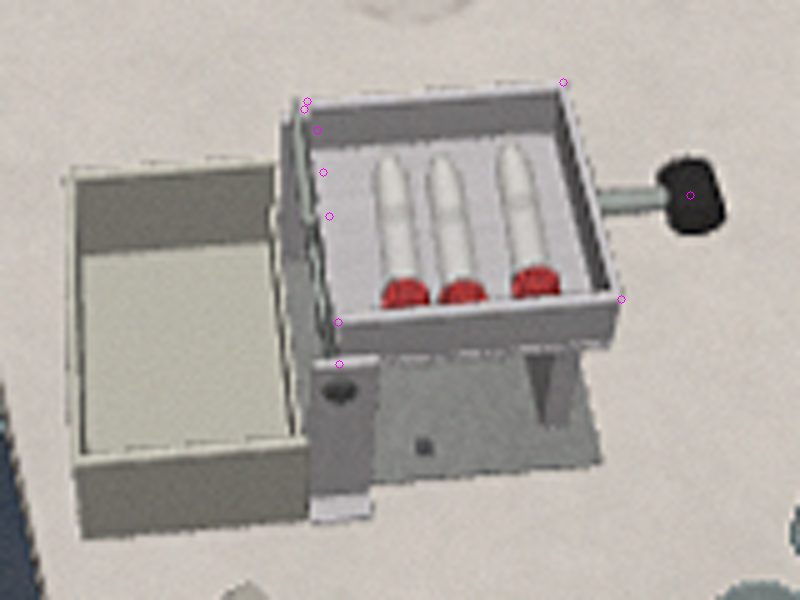

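The projected model matches the image to within a few mm, and the gate is shut, slightly ajar. I'll move above the tray with the fingers shut and aligned.

```bash
python3 -m jog '[{"x":0.035,"y":-0.021,"az":0.06},{"x":0.07,"y":-0.043,"az":0.12},{"x":0.105,"y":-0.064,"az":0.18},{"x":0.14,"y":-0.086,"az":0.24},{"x":0.175,"y":-0.107,"az":0.3},{"x":0.21,"y":-0.128,"az":0.36},{"x":0.245,"y":-0.15,"az":0.42},{"x":0.28,"y":-0.171,"az":0.48},{"x":0.315,"y":-0.193,"z":0.015,"az":0.54},{"x":0.346,"y":-0.214,"z":0.03,"az":0.565},{"x":0.346,"y":-0.214,"z":0.03,"az":0.565},{"x":0.346,"y":-0.214,"z":0.03,"az":0.565}]' 0
cat >> h.py <<'E'
YAW=-0.19; O=np.array([.4618,-.2965,0])
def st():
    o=get_obs(); M=rot(o["tool_rot"]).as_matrix(); W=R.from_euler('z',YAW).as_matrix()
    np.set_printoptions(precision=4,suppress=True)
    print("t",o["t"],"stand pos",W.T@(np.array(o["eef_pos"])-O),"F stand",W.T@np.array(o["contact_force"]),"w",o["gripper_width"],o["grasp_force"])
    print(W.T@M)
E
python3 -c "from h import *;st()"
```

```text
t 0.1 stand pos [-0.1485 -0.3658  0.2304] F stand [-0.1022 -0.6777 -0.4739] w 1.002375264355686 0.0
[[ 0.8447  0.5352 -0.001 ]
 [ 0.5352 -0.8447  0.0013]
 [-0.0001 -0.0016 -1.    ]]validation failed for argument at $[0]...
```

The call was refused, probably because every row needs all six keys.

```bash
python3 -m jog '[{"x":0.035,"y":-0.021,"z":0,"ax":0,"ay":0,"az":0.06},{"x":0.07,"y":-0.043,"z":0,"ax":0,"ay":0,"az":0.12},{"x":0.105,"y":-0.064,"z":0,"ax":0,"ay":0,"az":0.18},{"x":0.14,"y":-0.086,"z":0,"ax":0,"ay":0,"az":0.24},{"x":0.175,"y":-0.107,"z":0,"ax":0,"ay":0,"az":0.3},{"x":0.21,"y":-0.128,"z":0,"ax":0,"ay":0,"az":0.36},{"x":0.245,"y":-0.15,"z":0,"ax":0,"ay":0,"az":0.42},{"x":0.28,"y":-0.171,"z":0,"ax":0,"ay":0,"az":0.48},{"x":0.315,"y":-0.193,"z":0.015,"ax":0,"ay":0,"az":0.54},{"x":0.346,"y":-0.214,"z":0.03,"ax":0,"ay":0,"az":0.565},{"x":0.346,"y":-0.214,"z":0.03,"ax":0,"ay":0,"az":0.565},{"x":0.346,"y":-0.214,"z":0.03,"ax":0,"ay":0,"az":0.565}]' 0
python3 -c "from h import *;st()"
```

```text
t: 1.3
eef_pos: [0.4908, -0.3013, 0.2006]
tool_rot: [-0.0, 0.996, -0.094, -0.001]
contact_force: [-0.9, -1.0, -0.7]
gripper_width: -0.003
grasp_force: 0.0
t 1.3 stand pos [0.0294 0.0007 0.2006] F stand [-0.7212 -1.1691 -0.7107] w -0.0026792698682980625 0.0
[[ 1.      0.0024 -0.0016]
 [ 0.0024 -1.      0.0003]
 [-0.0016 -0.0003 -1.    ]]
```

```bash
python3 -m jog '[{"x":0,"y":0,"z":0.035,"ax":0,"ay":0,"az":0},{"x":0,"y":0,"z":0.07,"ax":0,"ay":0,"az":0},{"x":0,"y":0,"z":0.07,"ax":0,"ay":0,"az":0},{"x":-0.010,"y":0,"z":0.07,"ax":0,"ay":0,"az":0},{"x":-0.022,"y":0,"z":0.07,"ax":0,"ay":0,"az":0},{"x":-0.034,"y":0,"z":0.0715,"ax":0,"ay":0,"az":0},{"x":-0.042,"y":0,"z":0.076,"ax":0,"ay":0,"az":0},{"x":-0.048,"y":0,"z":0.081,"ax":0,"ay":0,"az":0},{"x":-0.053,"y":0,"z":0.088,"ax":0,"ay":0,"az":0},{"x":-0.057,"y":0,"z":0.095,"ax":0,"ay":0,"az":0},{"x":-0.057,"y":0,"z":0.095,"ax":0,"ay":0,"az":0}]'
python3 - <<'E'
from h import *
st()
im=read_camera("side")[:,:,::-1]; cv2.imwrite("pics/s1.png",cv2.resize(im[225:375,225:425],(800,600),interpolation=cv2.INTER_CUBIC))
E
```

```text
t: 2.4
eef_pos: [0.4335, -0.291, 0.1049]
tool_rot: [-0.0, 0.995, -0.095, -0.001]
contact_force: [-0.7, -0.1, -0.7]
gripper_width: -0.002
grasp_force: 0.0
t 2.4 stand pos [-0.0288  0.      0.1049] F stand [-0.705  -0.1975 -0.6967] w -0.0016803268284910123 0.0
[[ 1.     -0.0004 -0.0026]
 [-0.0004 -1.      0.0008]
 [-0.0026 -0.0008 -1.    ]]
```

View pics/s1.png

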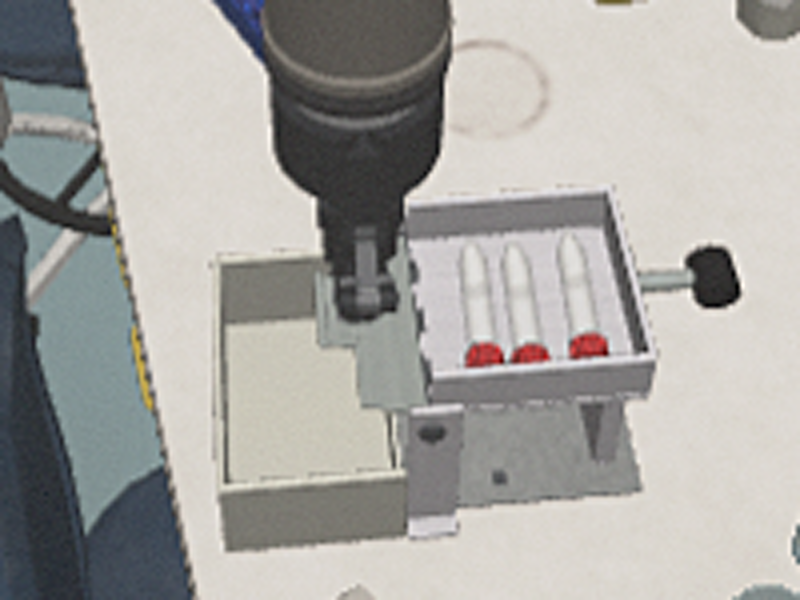

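The gate has folded well down: the plate is seen at (390,350) with the finger on the tongue at (365,295). The tubes are undisturbed. I'll press it the rest of the way.

```bash
python3 -m jog '[{"x":-0.002,"y":0,"z":0.005,"ax":0,"ay":0,"az":0},{"x":-0.002,"y":0,"z":0.009,"ax":0,"ay":0,"az":0},{"x":-0.002,"y":0,"z":0.011,"ax":0,"ay":0,"az":0},{"x":-0.002,"y":0,"z":0.0125,"ax":0,"ay":0,"az":0},{"x":-0.002,"y":0,"z":0.0125,"ax":0,"ay":0,"az":0}]'
python3 -c "from h import *;st()"
```

```text
t: 2.95
eef_pos: [0.4328, -0.2911, 0.0936]
tool_rot: [-0.0, 0.995, -0.095, -0.0]
contact_force: [0.4, -0.2, 0.4]
gripper_width: 0.002
grasp_force: 0.0
t 2.95 stand pos [-0.0295 -0.0002  0.0936] F stand [ 0.3887 -0.1222  0.4096] w 0.0020921722106290674 0.0
[[ 1.     -0.0002 -0.0003]
 [-0.0002 -1.      0.0001]
 [-0.0003 -0.0001 -1.    ]]
```

```bash
python3 -m jog '[{"x":0,"y":0,"z":0.001,"ax":0,"ay":0,"az":0},{"x":0,"y":0,"z":0.0015,"ax":0,"ay":0,"az":0},{"x":0,"y":0,"z":0.002,"ax":0,"ay":0,"az":0},{"x":0,"y":0,"z":0.002,"ax":0,"ay":0,"az":0}]'
```

```text
t: 3.35
eef_pos: [0.4329, -0.2912, 0.0918]
tool_rot: [0.0, 0.995, -0.095, 0.0]
contact_force: [-0.3, -0.2, 0.8]
gripper_width: 0.001
grasp_force: 0.1
```

The gate is flat with light contact. Next I retreat up and over to the grip, with the gripper part open.

```bash
python3 -m jog '[{"x":0,"y":0,"z":-0.04,"ax":0,"ay":0,"az":0},{"x":0,"y":0,"z":-0.085,"ax":0,"ay":0,"az":0},{"x":0.045,"y":0,"z":-0.095,"ax":0,"ay":0,"az":0},{"x":0.09,"y":0,"z":-0.095,"ax":0,"ay":0,"az":0},{"x":0.135,"y":0,"z":-0.095,"ax":0,"ay":0,"az":0},{"x":0.18,"y":0,"z":-0.095,"ax":0,"ay":0,"az":0},{"x":0.18,"y":0,"z":-0.095,"ax":0,"ay":0,"az":0},{"x":0.18,"y":0,"z":-0.06,"ax":0,"ay":0,"az":0},{"x":0.18,"y":0,"z":-0.03,"ax":0,"ay":0,"az":0},{"x":0.18,"y":0,"z":-0.01,"ax":0,"ay":0,"az":0},{"x":0.18,"y":0,"z":0.005,"ax":0,"ay":0,"az":0},{"x":0.18,"y":0,"z":0.005,"ax":0,"ay":0,"az":0}]' 0.7 30
python3 - <<'E'
from h import *
st()
im=read_camera("side")[:,:,::-1]; cv2.imwrite("pics/s2.png",cv2.resize(im[225:375,265:465],(800,600),interpolation=cv2.INTER_CUBIC))
E
```

```text
t: 4.55
eef_pos: [0.6079, -0.3246, 0.0845]
tool_rot: [-0.001, 0.995, -0.095, -0.002]
contact_force: [0.1, 0.4, -0.1]
gripper_width: 0.701
grasp_force: 0.0
t 4.55 stand pos [0.1488 0.     0.0845] F stand [ 0.0768  0.3931 -0.09  ] w 0.7006451174463071 0.0
[[ 1.     -0.0003 -0.0041]
 [-0.0003 -1.      0.0009]
 [-0.0041 -0.0009 -1.    ]]
```

View pics/s2.png

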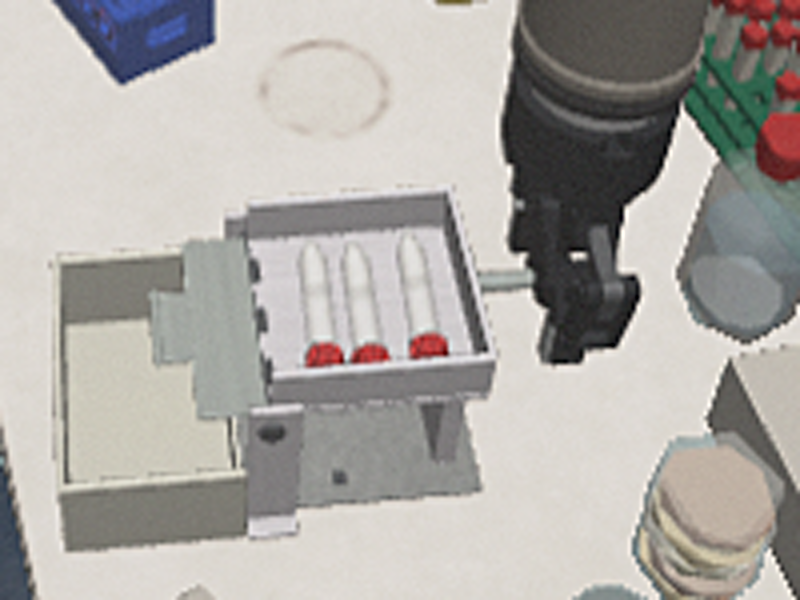

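The gate lies flat in line with the tray (210,330), the tubes are still in place (~365,300), and the gripper straddles the grip at (570,300). I'll close on it.

```bash
python3 -m jog '[{"x":0.002,"y":0,"z":0,"ax":0,"ay":0,"az":0},{"x":0.002,"y":0,"z":0,"ax":0,"ay":0,"az":0},{"x":0.002,"y":0,"z":0,"ax":0,"ay":0,"az":0},{"x":0.002,"y":0,"z":0,"ax":0,"ay":0,"az":0},{"x":0.002,"y":0,"z":0,"ax":0,"ay":0,"az":0},{"x":0.002,"y":0,"z":0,"ax":0,"ay":0,"az":0}]' 0 30
python3 -c "from h import *;st()"
```

```text
t: 5.2
eef_pos: [0.613, -0.3243, 0.0886]
tool_rot: [-0.001, 0.996, -0.094, 0.001]
contact_force: [-0.7, 3.4, 6.3]
gripper_width: 0.277
grasp_force: 32.0
t 5.2 stand pos [0.1538 0.0012 0.0886] F stand [-1.3347  3.2363  6.2826] w 0.27748105059586237 31.960331797599792
[[ 1.      0.0008  0.0025]
 [ 0.0008 -1.      0.0014]
 [ 0.0025 -0.0014 -1.    ]]
```

Gripped (23.6 mm). I'll tilt slowly along the arc, first to 0.3 rad.

```bash
python3 -m jog '[{"x":-0.001,"y":0,"z":-0.0075,"ax":0,"ay":0,"az":0},{"x":-0.0025,"y":0,"z":-0.015,"ax":0,"ay":0,"az":0},{"x":-0.0035,"y":0,"z":-0.0187,"ax":0,"ay":0,"az":0},{"x":-0.0045,"y":0,"z":-0.0223,"ax":0,"ay":0,"az":0},{"x":-0.0055,"y":0,"z":-0.0259,"ax":0,"ay":0,"az":0},{"x":-0.0066,"y":0,"z":-0.0294,"ax":0,"ay":0,"az":0},{"x":-0.008,"y":0,"z":-0.033,"ax":0,"ay":0,"az":0},{"x":-0.009,"y":0,"z":-0.0365,"ax":0,"ay":0,"az":0},{"x":-0.0105,"y":0,"z":-0.04,"ax":0,"ay":0,"az":0},{"x":-0.012,"y":0,"z":-0.0435,"ax":0,"ay":0,"az":0},{"x":-0.012,"y":0,"z":-0.0435,"ax":0,"ay":0,"az":0}]'
python3 - <<'E'
from h import *
st()
im=read_camera("side")[:,:,::-1]; cv2.imwrite("pics/s3.png",cv2.resize(im[225:375,265:465],(800,600),interpolation=cv2.INTER_CUBIC))
E
```

```text
t: 6.3
eef_pos: [0.6004, -0.322, 0.131]
tool_rot: [-0.001, 0.996, -0.094, 0.001]
contact_force: [3.0, 3.4, -3.2]
gripper_width: 0.278
grasp_force: 30.2
t 6.3 stand pos [0.1409 0.0012 0.131 ] F stand [ 2.3526  3.8728 -3.1798] w 0.2784359794516649 30.2496537566185
[[ 1.      0.0007  0.0011]
 [ 0.0007 -1.      0.0015]
 [ 0.0011 -0.0015 -1.    ]]
```

View pics/s3.png

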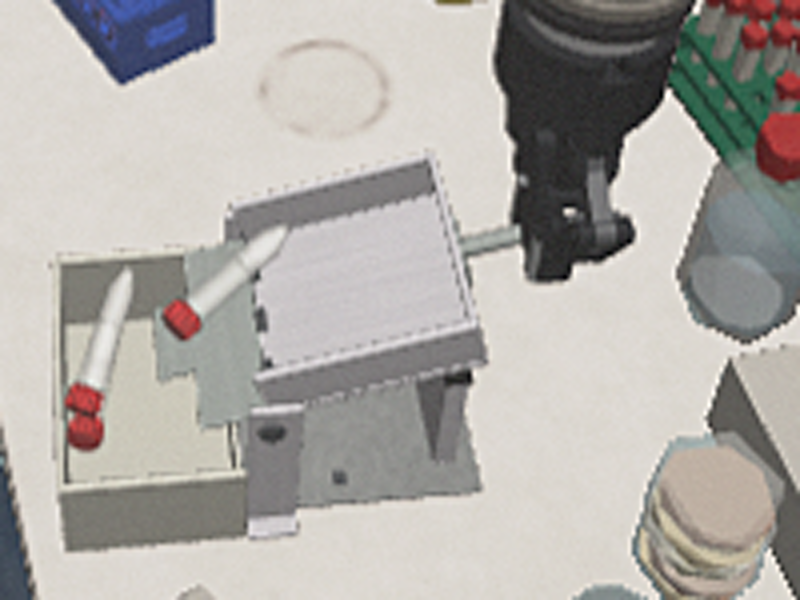

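At 0.3 rad, two tubes are in the pan (caps at (85,400) and (85,430)) and the third is rolling over the gate (225,280). I'll continue to 0.9.

```bash
python3 -m jog '[{"x":-0.007,"y":0,"z":-0.0135,"ax":0,"ay":0,"az":0},{"x":-0.015,"y":0,"z":-0.0262,"ax":0,"ay":0,"az":0},{"x":-0.0244,"y":0,"z":-0.038,"ax":0,"ay":0,"az":0},{"x":-0.0349,"y":0,"z":-0.0489,"ax":0,"ay":0,"az":0},{"x":-0.0464,"y":0,"z":-0.0586,"ax":0,"ay":0,"az":0},{"x":-0.0589,"y":0,"z":-0.0672,"ax":0,"ay":0,"az":0},{"x":-0.0589,"y":0,"z":-0.0672,"ax":0,"ay":0,"az":0},{"x":-0.0589,"y":0,"z":-0.0672,"ax":0,"ay":0,"az":0},{"x":-0.0589,"y":0,"z":-0.0672,"ax":0,"ay":0,"az":0}]'
python3 - <<'E'
from h import *
st()
im=read_camera("side")[:,:,::-1]; cv2.imwrite("pics/s4.png",cv2.resize(im[225:375,265:465],(800,600),interpolation=cv2.INTER_CUBIC))
E
```

```text
t: 7.25
eef_pos: [0.5423, -0.3107, 0.1984]
tool_rot: [-0.001, 0.996, -0.094, 0.0]
contact_force: [2.4, 5.7, 0.7]
gripper_width: 0.273
grasp_force: 32.0
t 7.25 stand pos [0.0817 0.0012 0.1984] F stand [1.2946 6.0388 0.6841] w 0.27343678567702645 32.046409249305725
[[ 1.      0.0009  0.0005]
 [ 0.0009 -1.      0.0015]
 [ 0.0005 -0.0015 -1.    ]]
```

View pics/s4.png

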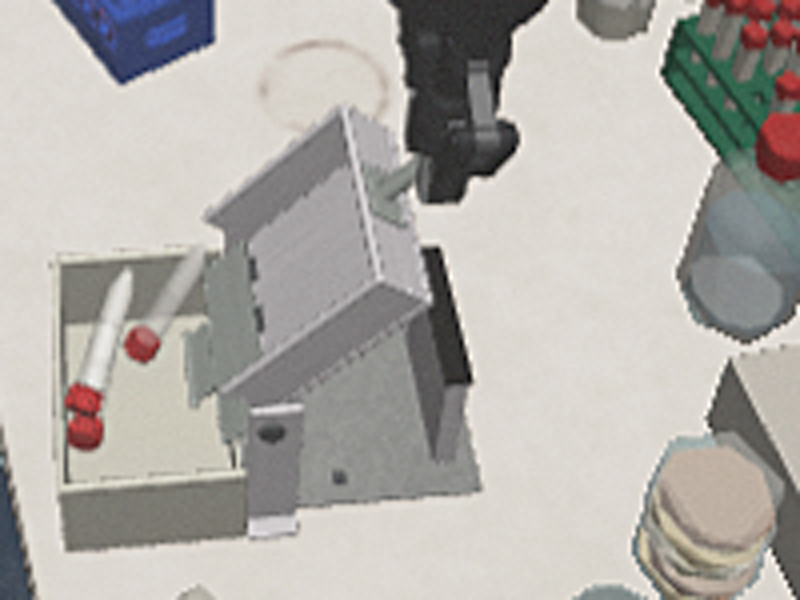

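All three tubes are in the pan (red caps at (85,400), (85,430) and (142,343)). I'll lower along the arc.

```bash
python3 -m jog '[{"x":0.0125,"y":0,"z":0.0086,"ax":0,"ay":0,"az":0},{"x":0.024,"y":0,"z":0.0183,"ax":0,"ay":0,"az":0},{"x":0.0345,"y":0,"z":0.0292,"ax":0,"ay":0,"az":0},{"x":0.0439,"y":0,"z":0.041,"ax":0,"ay":0,"az":0},{"x":0.052,"y":0,"z":0.0537,"ax":0,"ay":0,"az":0},{"x":0.0589,"y":0,"z":0.0672,"ax":0,"ay":0,"az":0},{"x":0.0643,"y":0,"z":0.0813,"ax":0,"ay":0,"az":0},{"x":0.067,"y":0,"z":0.088,"ax":0,"ay":0,"az":0},{"x":0.0684,"y":0,"z":0.0958,"ax":0,"ay":0,"az":0},{"x":0.07,"y":0,"z":0.103,"ax":0,"ay":0,"az":0},{"x":0.0709,"y":0,"z":0.11,"ax":0,"ay":0,"az":0},{"x":0.0709,"y":0,"z":0.11,"ax":0,"ay":0,"az":0}]'
python3 -m jog '[{"x":0,"y":0,"z":0,"ax":0,"ay":0,"az":0},{"x":0,"y":0,"z":0,"ax":0,"ay":0,"az":0},{"x":0,"y":0,"z":0,"ax":0,"ay":0,"az":0},{"x":0,"y":0,"z":0,"ax":0,"ay":0,"az":0},{"x":0,"y":0,"z":0,"ax":0,"ay":0,"az":0}]' 0.75
python3 -m jog '[{"x":0,"y":0,"z":-0.02,"ax":0,"ay":0,"az":0},{"x":0,"y":0,"z":-0.05,"ax":0,"ay":0,"az":0},{"x":0,"y":0,"z":-0.09,"ax":0,"ay":0,"az":0},{"x":0,"y":0,"z":-0.13,"ax":0,"ay":0,"az":0},{"x":0,"y":0,"z":-0.13,"ax":0,"ay":0,"az":0},{"x":0,"y":0,"z":-0.13,"ax":0,"ay":0,"az":0},{"x":0,"y":0,"z":-0.13,"ax":0,"ay":0,"az":0},{"x":0,"y":0,"z":-0.13,"ax":0,"ay":0,"az":0}]'
python3 - <<'E'
from h import *
st()
im=read_camera("side")[:,:,::-1]; cv2.imwrite("pics/s5.png",cv2.resize(im[225:375,265:465],(800,600),interpolation=cv2.INTER_CUBIC))
E
```

```text
t: 8.5
eef_pos: [0.6114, -0.3241, 0.0906]
tool_rot: [-0.001, 0.996, -0.095, -0.001]
contact_force: [-7.1, 8.7, 17.1]
gripper_width: 0.278
grasp_force: 35.3
t: 9.0
eef_pos: [0.6113, -0.326, 0.0873]
tool_rot: [0.0, 0.995, -0.095, -0.0]
contact_force: [0.9, 0.9, 0.3]
gripper_width: 0.745
grasp_force: 0.0
t: 9.8
eef_pos: [0.6107, -0.3252, 0.2157]
tool_rot: [-0.0, 0.995, -0.095, -0.001]
contact_force: [-0.1, 0.9, 0.3]
gripper_width: 0.751
grasp_force: 0.0
t 9.8 stand pos [ 0.1516 -0.0001  0.2157] F stand [-0.2586  0.8335  0.3016] w 0.7511929689944297 0.0
[[ 1.     -0.0002 -0.0029]
 [-0.0002 -1.      0.0006]
 [-0.0029 -0.0006 -1.    ]]
```

View pics/s5.png

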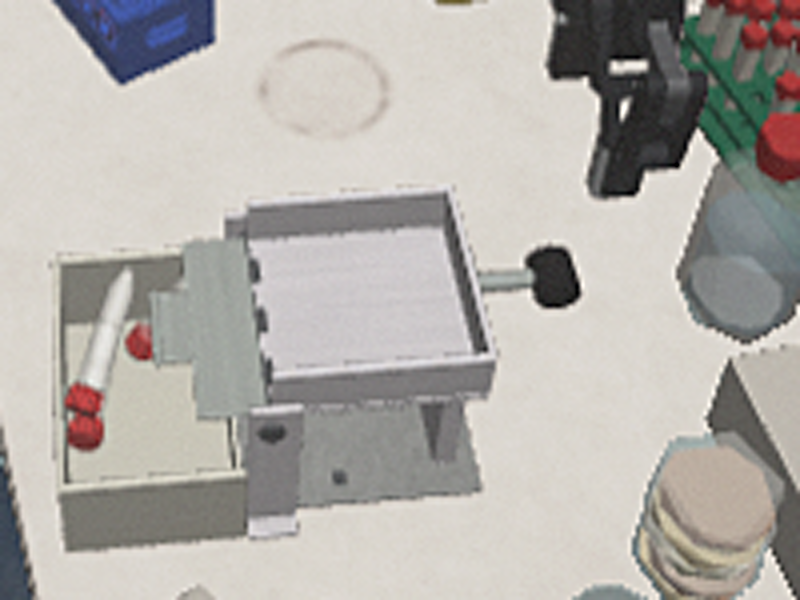

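The tray is level and empty, the gate is flat (210,330), the three caps are in the pan, and the gripper is clear. Handing in.

```bash
python3 -c "from station import *;print(hand_in())"
```

```text
the job is handed in; nothing more can be done
None
```

The job is handed in at about 9.9 s: in the last picture the tube gate lies flat, all three tubes are in the catch pan, the tray is back level and the gripper is clear; I never moved near the dish tray, and no verdict was returned.

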